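Load the shaker and start its run on the control unit

ROBOT

A 6-joint arm with a two-finger parallel gripper is mounted at the origin on the work surface. World frame = base frame: x ahead of the robot, y to its left, z up, the work surface at z = 0. Lengths are in m, angles in rad, forces in N, time in s.
With the tool pointing down it reaches from about 0.4 to 0.825 m from the base axis. Payload 7 kg.
Tool frame: the origin (TCP) lies on the centre line of the jaws, within the pads' length; the fingertips stand 22 mm ahead of it and the grasp point (between the pads) lies 3 mm ahead of it; z points along the fingers, y is the line along which they close (so a half turn about z gives the same grasp; the last joint's range is limited). The gripper opens to 88 mm and grips with 3 to 60 N. Pads are 19 mm wide; open, the fingers measure 130 mm over their backs; the gripper's body (78 mm by 193 mm) begins 47 mm behind the grasp point.
Start: joints at [1.604, 0.359, 0.012, 0, -1.224, -0.288], TCP at [0.17, 0.653, 0.249] pointing down, gripper open.
Joint ranges: [-3.07, 3.07], [-1.43, 2.12], [-1.02, 1.25], [-3.03, 1.67], [-3.05, -0], [-3.03, 3.03]. Speed limits (rad/s): [2.39, 2.39, 3.01, 3.14, 3.14, 3.14].

INTERFACE

Orientations are given as [roll, pitch, yaw] about the fixed x, y, z axes, in that order (R = Rz(yaw) Ry(pitch) Rx(roll)).
In Python, from station import arm gives the robot as it stands.
- The arm moves only by the tool arm_command, never from a script. Its argument "series" is one flat list of numbers, 7 for each row, row after row: the turn, a rotation vector about the tool's x, y, z each as a share of 90 degrees, from -1 to 1, then the shift along the tool's x, y, z each as a share of 0.1 m, from -1 to 1, then the opening, from 0 (shut) to 1 (fully open). A call has 1 to 8 rows; each row is the pose to reach, as a shift and turn from the pose commanded when the call began, along the tool's axes at that moment; what a row does not reach only later rows make up. A row lasts 1/8 s, in which the tool goes at most 62.5 mm and 10.7 degrees, less where a joint would pass 70% of its speed; a pose out of reach is approached as far as the arm can. A call with a number of a shift or a turn outside -1 to 1 is refused whole. A call with a gripper value outside its range is refused whole. The fingers move at their own pace and stop on an object; "force" is the grip in N (left out, the last holds). Time passes only in rows, so rows that repeat a pose let the fingers close. It gives the time, the measured TCP pose, the force, the opening and the grip force at its end, in the units of the state.
- arm.get_state(): the state, without advancing time (a new reading comes with each control period).
- arm.grab_frame(name): name is "scene" or "side" or "wrist"; returns the picture (400x640x3 uint8, blue, green, red); there is no depth.
- arm.camera_model(name): a dict with "fovy" (degrees; the focal length in pixels is half the picture's height over the tangent of half this angle, whatever the lens; pixels are square), "cx", "cy" (the principal point, pixels), "pose" (4x4, takes a point from camera to world coordinates). Camera axes: x right, y down, z forward; pixel columns grow to the right and rows downward; lengths in m; the calibration is good to about 2 mm. The wrist camera is an equidistant fisheye: a pixel r from the principal point sees the ray r / f radians off the axis. A picture is of the moment at which its call begins: read the wrist's pose just before it. camera_model takes no time and is no camera call; for the wrist camera it gives the pose at the moment of the call.
- arm.job_done(): hands the job in; it is judged then, once.
The state is a dict: "t": time; "q": joint angles; "qd": joint speeds; "joint_efforts": joint torques, N m; "eef_pos": TCP position; "ee_rot": TCP orientation; "force": force on the tool from outside, world axes, zero at the start; "moment": the same for the moment, N m; "width": finger opening in m; "gripper_force": force on a finger pad.
Only numpy, scipy, OpenCV 4.12 (cv2) and the standard library are available. Lean on these libraries where they do the work, as an engineer would, in place of code of your own. Each camera call takes 0.05 s, during which the arm holds its last target. There are 200 camera calls.

TASK

Stand the two loose white sample pots upright in the shaker carrier's two empty wells, one pot per well, and let go of them. Then start the run on the tilted control unit: with the gripper, gently press the square key well down and let it come back up, then the long bar key in the same way, then press the large round key and keep it down for a full second before releasing it. Press one key at a time, do not press the small round key, and leave the pot already in the carrier and everything else on the bench where it is.

Things in the scene. Friction and masses are not known exactly. Their poses are not given: they have to be found in the camera images.
- pot1: Loose white plastic sample pot with a black screw cap, standing upright: body 46 mm diameter up to 75 mm high, cap 40 mm diameter, 95 mm high in all, about 180 g. Origin at the centre of its underside, z up. Same as pot2; either may go in either empty well.
- pot2: The second loose sample pot, same as pot1.
- loaded_pot: A third, identical pot that already stands in one of the carrier's three wells (which one varies). Leave it there.
- shaker: White bench shaker, 180 (x) by 235 mm (y), fixed. On top an aluminium carrier: three square wells in a row along the shaker's y, 71 mm apart, the middle one over the origin; each 66 x 66 mm inside, floor 65 mm above the bench, walls 5 mm thick, tops at 90 mm. Origin: centre of the underside; z up.
- linerA: Black rubber disc, 60 mm diameter, 3 mm thick, fixed at the centre of the floor of one empty well. Origin at the centre of its underside (65 mm above the bench); x and y as the shaker's. A pot seated here has its underside 3 mm above this origin.
- linerB: The same disc in the other empty well.
- stand: Control unit: fixed foot 150 x 160 x 12 mm with a 44 mm sleeve, a telescopic column and a tilted head 225 mm wide (y), 115 mm along its slope, 34 mm thick. Origin: centre of the foot's underside, on the bench; z up, x level and away from the operator, y along the row of four plain black keys. 25 N or more on any part of the unit is too rough.
- column (a point): Centre of the sleeve's top, 54 mm over the stand's origin, same axes. The head's height h is NOT reported: anywhere from 0 to 30 mm over its lowest setting, clamped (does not move under 60 N): find the keys by touch or sight. Face centre, in the stand's frame: (0, 0, 0.085 + h) m; outward normal (-0.565, 0, 0.825), so it slopes up away from the operator, 34 deg from level.
- key_square (a joint): Travel of the square key (34 x 34 mm), m: 0 up, 0.008 at its stop; moves into the face along its normal and springs back. Counts as pressed beyond 0.0055, as up below 0.002. 2 N to start moving, 5.5 N at 5.5 mm, 7 N at the stop. Unpressed top centre in the stand's frame (m): (-0.020, +0.078, 0.0859 + h), 12 mm proud of the face.
- key_round (a joint): Travel of the large round key (36 mm diameter); values, force and height as the square key's. Top centre in the stand's frame: (-0.020, +0.026, 0.0859 + h).
- key_small (a joint): Travel of the small round key (20 mm diameter); otherwise likewise. Top centre (-0.020, -0.026, 0.0859 + h). Not to be pressed.
- key_bar (a joint): Travel of the long bar key (44 mm along the slope by 24 mm); otherwise likewise. Top centre (-0.020, -0.078, 0.0859 + h).
- jar: Bystander: squat amber glass jar with black cap, 52 mm diameter, 58 mm high, between the loose pots. Origin under its centre.
- media_bottle: Bystander: glass bottle with blue cap, 86 mm diameter, 174 mm high. Origin under its centre.
- tube_rack: Bystander: green tube rack, 75 x 130 x 57 mm. Origin under its centre.
- tip_box: Bystander: grey tip box with clear lid, 85 x 120 x 80 mm. Origin under its centre.
- beaker: Bystander: beaker, 66 mm diameter, 85 mm high. Origin under its centre.
Not all that is in view belongs to the job. Leave any purple or yellow look-alike of the pot2 alone.

How it is judged:
On the way, in this order (a step that is already met when the one before it is completed fails the run):
1. both loose pots stand released in the two empty wells, one each ((((horizontal distance between pot1 and linerA below 0.016 m and z of pot1 in the frame of linerA below 0.008 m and angle between pot1's own z axis and vertical below 0.15 rad) and (horizontal distance between pot2 and linerB below 0.016 m and z of pot2 in the frame of linerB below 0.008 m and angle between pot2's own z axis and vertical below 0.15 rad)) or ((horizontal distance between pot1 and linerB below 0.016 m and z of pot1 in the frame of linerB below 0.008 m and angle between pot1's own z axis and vertical below 0.15 rad) and (horizontal distance between pot2 and linerA below 0.016 m and z of pot2 in the frame of linerA below 0.008 m and angle between pot2's own z axis and vertical below 0.15 rad))) and linear speed of each of pot1, pot2 below 0.02 m/s and contact force between the fingers and pot1 below 0.2 N and contact force between the fingers and pot2 below 0.2 N), for 0.2 s.
2. the square key alone is pressed (value of joint key_square above 0.0055 m and value of joint each of key_round, key_small, key_bar below 0.002 m), for 0.05 s.
3. all keys are up again (value of joint each of key_square, key_round, key_small, key_bar below 0.002 m), for 0.05 s.
4. the bar key alone is pressed (value of joint key_bar above 0.0055 m and value of joint each of key_square, key_round, key_small below 0.002 m), for 0.05 s.
5. all keys are up again (all of step 3), for 0.05 s.
6. the large round key alone is pressed and kept down (0.8 s counts) (value of joint key_round above 0.0055 m and value of joint each of key_square, key_small, key_bar below 0.002 m), for 0.8 s.
At the end, for the whole second after the job is handed in: Each loose pot stands upright (within 0.15 rad), released and at rest, on the floor of its own formerly empty well (within 16 mm of its centre, underside less than 8 mm above the carrier floor); the third pot is within 20 mm of its start; all four keys are up (below 2 mm) (all of step 1 and all of step 5 and distance of loaded_pot from where it was at the start of the episode below 0.02 m); the robot touches nothing.
It fails at once if a key is pressed down before both pots stand in the wells (value of joint any of key_square, key_round, key_small, key_bar above 0.0055 m and not (((horizontal distance between pot1 and linerA below 0.022 m and z of pot1 in the frame of linerA below 0.012 m and angle between pot1's own z axis and vertical below 0.3 rad) and (horizontal distance between pot2 and linerB below 0.022 m and z of pot2 in the frame of linerB below 0.012 m and angle between pot2's own z axis and vertical below 0.3 rad)) or ((horizontal distance between pot1 and linerB below 0.022 m and z of pot1 in the frame of linerB below 0.012 m and angle between pot1's own z axis and vertical below 0.3 rad) and (horizontal distance between pot2 and linerA below 0.022 m and z of pot2 in the frame of linerA below 0.012 m and angle between pot2's own z axis and vertical below 0.3 rad)))).
It fails at once if the small round key, or two keys at the same time, are pressed (more than 4 mm) (value of joint key_small above 0.004 m or value of joint each of key_square, key_round above 0.004 m or value of joint each of key_square, key_bar above 0.004 m or value of joint each of key_round, key_bar above 0.004 m).
It fails at once if the control unit is pushed with 25 N or more (contact force between anything else and stand above 25 N).
It fails at once if a pot is tipped over (more than 0.6 rad) (angle between any of pot1, pot2, loaded_pot's own z axis and vertical above 0.6 rad).
It fails at once if the pot already loaded or a bystander is moved by more than 30 mm or a bystander is knocked over (distance of any of jar, media_bottle, tube_rack, tip_box, beaker, loaded_pot from where it was at the start of the episode above 0.03 m or angle between any of jar, media_bottle, tube_rack, tip_box, beaker's own z axis and vertical above 0.4 rad).
It also fails if it takes over 72 s, if anything falls off the work surface, if the arm or the gripper's body presses on something with over 40 N, if the wrist force passes 120 N, or if a joint passes its speed limit or range.

## Working session

There is one attempt and no reset: what is moved stays moved. The work goes in short steps, Python scripts to look and compute and a tool call to move; the robot and the scene stay as the last step left them, time stands still between calls to the robot, and variables do not carry over. Pictures are saved under pics/ and viewed, at most 10 in all, crops included, and the job is handed in when it is done.

Besides the shell and the picture viewer there is one more tool, called after "Call:" in YAML: its name, and indented under it one key for each argument. arm_command: Moves the arm, as the interface text tells. Its arguments: {"type":"object","properties":{"series":{"type":"array"},"force":{"type":"number"}},"required":["series"]}

```bash
ls; mkdir -p pics; python3 - <<'E'
from station import arm
import cv2,json,numpy as np
for n in ["scene","side","wrist"]:
    m=arm.camera_model(n); print(n,m['fovy'],m['cx'],m['cy'],np.round(m['pose'],4).tolist())
    cv2.imwrite(f"pics/{n}0.png",arm.grab_frame(n))
s=arm.get_state();print(s)
E
```

```text
pics
scene 54.98983718726218 313.3743367378937 196.71304693021514 [[-0.8005, 0.4188, -0.4288, 0.9867], [0.5992, 0.5391, -0.5919, 0.5741], [-0.0167, -0.7307, -0.6825, 0.754], [0.0, 0.0, 0.0, 1.0]]
side 56.31145163790666 326.3970771717488 198.58786410444915 [[0.9924, -0.0846, 0.0892, 0.4637], [-0.1228, -0.6589, 0.7422, -0.7814], [-0.004, -0.7475, -0.6643, 0.7363], [0.0, 0.0, 0.0, 1.0]]
wrist 65.70646984690485 322.3591939551832 201.18398888303335 [[-0.2529, -0.9199, -0.2997, 0.252], [-0.9675, 0.241, 0.0767, 0.6327], [0.0017, 0.3094, -0.9509, 0.3841], [0.0, 0.0, 0.0, 1.0]]
{'t': 0.15, 'q': array([ 1.60411023e+00,  3.59246261e-01,  1.12541645e-02, -2.64163367e-04,
       -1.22408358e+00, -2.88114295e-01]), 'qd': array([-0.00101359, -0.00063016,  0.00247416,  0.00118557,  0.00069492,
        0.00053485]), 'joint_efforts': array([-1.02770820e-03, -5.83277142e+01,  2.93290186e+01,  7.00111672e+00,
        8.75348691e-03, -1.12581927e-04]), 'eef_pos': array([0.1700603 , 0.65286904, 0.2478141 ]), 'ee_rot': array([ 3.14029547e+00, -1.25429026e-04, -2.54890233e-01]), 'force': array([ 0.10420279,  0.12560055, -0.03425645]), 'moment': array([-0.01035225,  0.00234644,  0.00052054]), 'gripper_force': 0.0, 'width': 0.08751263336177965}
```

View pics/scene0.png

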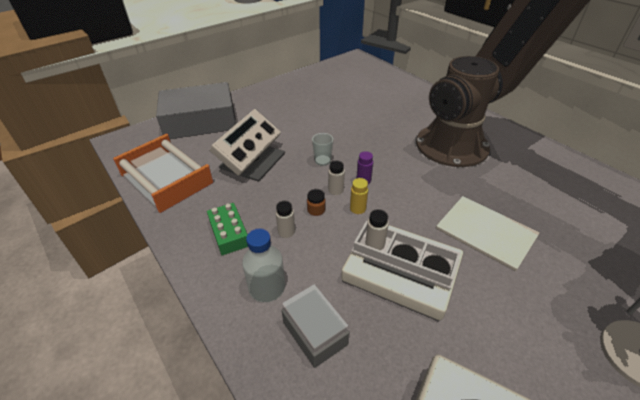

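View pics/side0.png

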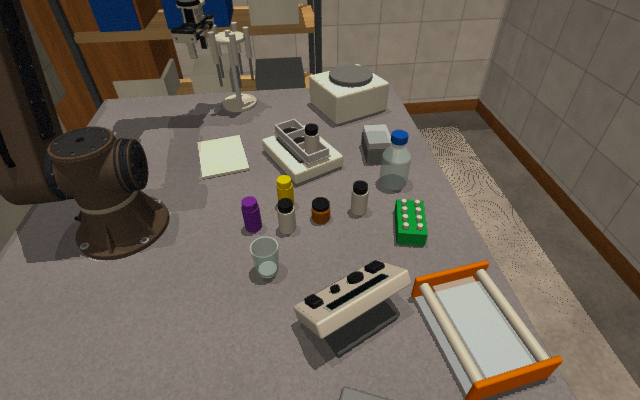

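Scene view: white pots with black caps loose at (336,178) and (285,219), with the amber jar (316,203) between them. The third white pot (377,230) stands in the carrier's end well, and the empty wells with black liners are at (405,254) and (436,265). The purple (365,168) and yellow (359,196) look-alikes are excluded by colour. Side view: the loose pots are at (286,217) and (360,198). I'll confirm in one enlarged crop and list the dark blobs.

```bash
cat > h.py <<'E'
import numpy as np,cv2
from station import arm
def ray(m,u,v,fish=False):
    f=200/np.tan(np.radians(m['fovy']/2)); x=(u-m['cx'])/f; y=(v-m['cy'])/f
    if fish:
        r=np.hypot(x,y); d=np.array([x/r*np.sin(r),y/r*np.sin(r),np.cos(r)])
    else: d=np.array([x,y,1.])
    P=np.array(m['pose']); d=P[:3,:3]@d; return P[:3,3],d/np.linalg.norm(d)
def onz(m,u,v,z,fish=False):
    o,d=ray(m,u,v,fish); return o+d*(z-o[2])/d[2]
def tri(rays):
    A=sum(np.eye(3)-np.outer(d,d) for o,d in rays); b=sum((np.eye(3)-np.outer(d,d))@o for o,d in rays)
    return np.linalg.solve(A,b)
def proj(m,p):
    P=np.array(m['pose']); c=P[:3,:3].T@(np.array(p)-P[:3,3]); f=200/np.tan(np.radians(m['fovy']/2))
    return np.array([m['cx']+f*c[0]/c[2],m['cy']+f*c[1]/c[2]])
def blobs(mask,lo,hi):
    n,l,s,c=cv2.connectedComponentsWithStats(mask.astype(np.uint8)); return [(np.round(c[i],1).tolist(),s[i].tolist()) for i in range(1,n) if lo<s[i,4]<hi]
E
python3 - <<'E'
from h import *
for n,(x0,x1,y0,y1) in dict(scene=(200,480,100,320),side=(230,420,110,360)).items():
    im=cv2.imread(f"pics/{n}0.png"); m=arm.camera_model(n)
    k=(im.max(2)<45); k[:y0]=0;k[y1:]=0;k[:,:x0]=0;k[:,x1:]=0
    print(n)
    for c,s in blobs(k,25,2000): print(c,s,[np.round(onz(m,*c,z)[:2],3).tolist() for z in (.068,.087,.1)])
a=cv2.resize(cv2.imread("pics/scene0.png")[140:320,265:465],None,fx=2.6,fy=2.6,interpolation=2)
b=cv2.resize(cv2.imread("pics/side0.png")[110:220,250:365],None,fx=2.4,fy=2.4,interpolation=2)
o=np.zeros((480,800,3),np.uint8);o[:a.shape[0],:520]=a;o[:b.shape[0],524:524+b.shape[1]]=b
cv2.imwrite("pics/crop1.png",o)
E
```

```text
scene
[446.8, 119.4] [424, 100, 56, 53, 1274] [[-0.016, -0.05], [0.012, -0.033], [0.031, -0.021]]
[240.0, 130.6] [226, 118, 29, 26, 217] [[0.555, -0.416], [0.567, -0.389], [0.576, -0.37]]
[267.0, 127.2] [261, 122, 12, 11, 62] [[0.476, -0.379], [0.49, -0.352], [0.5, -0.334]]
[248.7, 144.6] [244, 140, 10, 10, 71] [[0.572, -0.331], [0.584, -0.306], [0.591, -0.289]]
[256.5, 162.2] [242, 147, 31, 31, 192] [[0.598, -0.24], [0.609, -0.217], [0.616, -0.202]]
[238.8, 154.1] [233, 148, 12, 13, 89] [[0.62, -0.306], [0.63, -0.282], [0.637, -0.265]]
[336.1, 166.8] [330, 162, 13, 11, 124] [[0.43, -0.081], [0.445, -0.063], [0.456, -0.05]]
[224.6, 167.8] [220, 165, 12, 7, 31] [[0.684, -0.274], [0.692, -0.25], [0.698, -0.234]]
[315.6, 196.1] [308, 190, 16, 13, 178] [[0.55, -0.019], [0.562, -0.003], [0.57, 0.009]]
[283.7, 208.2] [277, 202, 14, 14, 167] [[0.641, -0.033], [0.65, -0.016], [0.657, -0.005]]
[378.0, 218.2] [370, 210, 17, 17, 235] [[0.477, 0.139], [0.491, 0.151], [0.5, 0.159]]
[405.5, 252.3] [393, 245, 24, 17, 261] [[0.502, 0.254], [0.515, 0.262], [0.524, 0.268]]
[436.9, 263.6] [424, 256, 26
[... 610 characters left out ...]
, 15, 15, 185] [[0.441, -0.047], [0.442, -0.068], [0.442, -0.082]]
[320.1, 204.3] [312, 198, 17, 14, 197] [[0.534, -0.055], [0.532, -0.076], [0.531, -0.09]]
[373.8, 266.6] [365, 261, 19, 13, 162] [[0.63, -0.275], [0.626, -0.289], [0.622, -0.299]]
[354.7, 277.4] [347, 272, 16, 12, 145] [[0.583, -0.299], [0.579, -0.312], [0.577, -0.322]]
[356.1, 291.3] [327, 274, 61, 36, 372] [[0.579, -0.334], [0.576, -0.347], [0.574, -0.355]]
[334.6, 288.6] [330, 285, 10, 8, 58] [[0.535, -0.322], [0.533, -0.335], [0.532, -0.344]]
[313.2, 301.1] [305, 294, 18, 15, 163] [[0.487, -0.346], [0.487, -0.359], [0.486, -0.367]]
[359.3, 327.3] [325, 301, 71, 56, 1343] [[0.571, -0.416], [0.567, -0.426], [0.565, -0.433]]
```

View pics/crop1.png

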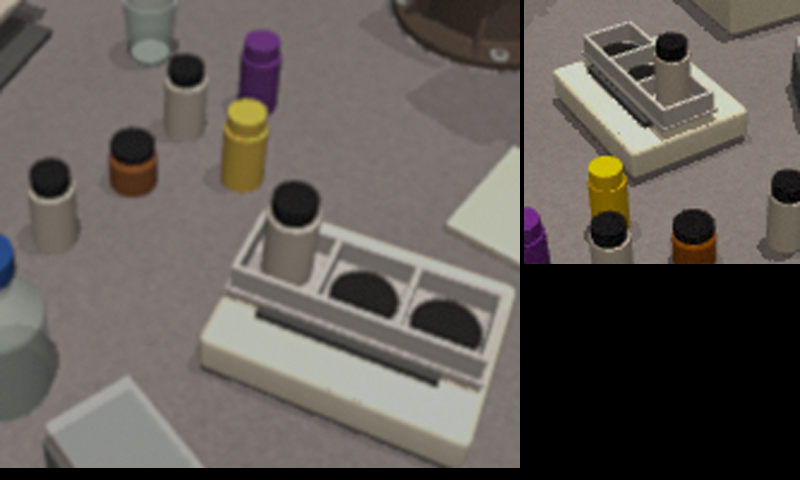

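The crop confirms it: white bodies with black caps at scene (336,167) and (284,208) are the loose pots. Yellow and purple are wrong in colour, and the third white pot sits in the carrier. Now I'll triangulate.

```bash
python3 - <<'E'
from h import *
S=arm.camera_model("scene");D=arm.camera_model("side")
def t(n,a,b):
    p=tri([ray(S,*a),ray(D,*b)]);print(n,np.round(p,4),"res",np.round(proj(S,p)-a,1),np.round(proj(D,p)-b,1))
t("potN",(336.1,166.8),(284.8,205.2));t("potF",(283.7,208.2),(359.7,187.3));t("loaded",(378,218.2),(310.9,129.3));t("jar",(315.6,196.1),(320.1,204.3))
im={n:cv2.imread(f"pics/{n}0.png") for n in("scene","side")}
for n in im:
    h=cv2.cvtColor(im[n],cv2.COLOR_BGR2HSV);m=arm.camera_model(n)
    for c,(a,b) in dict(yel=(22,32),pur=(135,160),green=(50,75),blue=(105,125)).items():
        for q,s in blobs((h[...,0]>=a)&(h[...,0]<=b)&(h[...,1]>150)&(h[...,2]>50),80,3000): print(n,c,q,s[:4],np.round(onz(m,*q,.05)[:2],3))
k=im["scene"].max(2)<60; k[:, :225]=0;k[:,285:]=0;k[:110]=0;k[165:]=0
for c,s in blobs(k,8,2000): print("key",c,s)
for a,b in (((267,127.2),(313.2,301.1)),((248.7,144.6),(354.7,277.4)),((238.8,154.1),(373.8,266.6))): t("k",a,b)
E
```

```text
potN [ 0.4423 -0.0653  0.0844] res [ 0.2 -0.1] [0.2 0.1]
potF [ 0.6478 -0.0186  0.0838] res [ 0.4 -0.1] [0.4 0.1]
loaded [0.5356 0.1899 0.1487] res [ 0.4 -0.2] [0.3 0.1]
jar [ 0.5368 -0.0353  0.0492] res [ 0.3 -0.1] [0.3 0.1]
scene yel [358.6, 195.2] [351, 179, 17, 34] [0.445 0.033]
scene blue [258.2, 240.3] [247, 229, 23, 23] [0.741 0.005]
side yel [284.6, 187.4] [276, 175, 18, 30] [0.443 0.049]
side pur [250.8, 214.0] [242, 197, 19, 35] [ 0.35 -0.05]
side green [409.8, 224.7] [395, 200, 33, 46] [ 0.755 -0.142]
side blue [114.6, 14.9] [89, 0, 52, 32] [-0.542  1.865]
side blue [172.0, 13.4] [161, 0, 22, 29] [-0.192  1.848]
side blue [217.5, 11.3] [202, 0, 30, 27] [0.089 1.855]
side blue [399.0, 137.0] [391, 130, 17, 15] [0.839 0.266]
key [233.7, 114.4] [232, 110, 4, 10, 22]
key [240.3, 130.6] [226, 118, 30, 26, 235]
key [266.9, 127.3] [261, 122, 12, 12, 70]
key [258.2, 135.6] [256, 133, 5, 6, 21]
key [248.6, 144.5] [244, 140, 10, 10, 78]
key [263.2, 155.6] [251, 146, 24, 19, 170]
key [238.7, 154.0] [232, 148, 14, 13, 103]
key [278.4, 158.2] [273, 153, 11, 12, 20]
k [ 0.4874 -0.3569  0.0838] res [ 0.2 -0.1] [0.3 0.1]
k [ 0.5807 -0.3101  0.0835] res [ 0.3 -0.1] [0.4 0.1]
k [ 0.6273 -0.2868  0.0831] res [ 0.3 -0.1] [0.3 0.1]
```

Call:
arm_command:
  series: [0,0,0,0.42,0.3,-0.25,1,0,0,0,0.84,0.61,-0.5,1]

```text
t: 0.4
eef_pos: [0.2271, 0.5713, 0.2914]
ee_rot: [3.129, 0.012, -0.249]
force: [0.3, -1.6, -2.6]
width: 0.0879
gripper_force: 0.0
```

Call:
arm_command:
  series: [0,0,0,0.42,0.3,0,1,0,0,0,0.84,0.61,0,1]

```text
t: 0.65
eef_pos: [0.3024, 0.4917, 0.2986]
ee_rot: [-3.141, 0.0, -0.254]
force: [1.4, -0.2, -0.5]
width: 0.0876
gripper_force: 0.0
```

Call:
arm_command:
  series: [0,0,0,0.42,0.3,0,1,0,0,0,0.84,0.61,0,1]

```text
t: 0.9
eef_pos: [0.3686, 0.4111, 0.2985]
ee_rot: [3.142, 0.0, -0.254]
force: [-0.0, 1.3, 0.4]
width: 0.0876
gripper_force: 0.0
```

Call:
arm_command:
  series: [0,0,0,0.42,0.3,0,1,0,0,0,0.84,0.61,0,1]

```text
t: 1.15
eef_pos: [0.4345, 0.3309, 0.2985]
ee_rot: [-3.142, 0.0, -0.255]
force: [0.7, 1.3, 1.2]
width: 0.0873
gripper_force: 0.0
```

Call:
arm_command:
  series: [0,0,0.1,0.42,0.3,0,1,0,0,0.22,0.84,0.61,0,1,0,0,0.33,0.84,0.61,0,1,0,0,0.44,0.84,0.61,0,1,0,0,0.55,0.84,0.61,0,1,0,0,0.55,0.84,0.61,0,1,0,0,0.55,0.84,0.61,0,1]

```text
t: 2.02
eef_pos: [0.4996, 0.2522, 0.2985]
ee_rot: [3.141, -0.0, -1.115]
force: [0.4, 1.2, 0.3]
width: 0.0876
gripper_force: 0.0
```

```bash
python3 - <<'E'
from h import *
import json
W=arm.camera_model("wrist");im=arm.grab_frame("wrist")
s=arm.get_state();print(s['t'],s['q'].round(3),s['eef_pos'],s['ee_rot'])
cv2.imwrite("pics/w1.png",im);json.dump({k:np.array(v).tolist() for k,v in W.items()},open("w1.json","w"))
print(np.round(W['pose'],3))
for c,b in blobs(im.max(2)<45,150,20000): print(c,b,[np.round(onz(W,*c,z,True)[:2],4).tolist() for z in (.068,.163)])
D=arm.camera_model("side");S=arm.camera_model("scene")
print("bottle",onz(D,399,137,.165),onz(S,258.2,240.3,.165),"beaker",onz(D,265,257,.045))
E
```

```text
2.075 [ 0.817  0.14  -0.167 -0.    -1.264 -0.362] [0.49965228 0.25220792 0.29851236] [ 3.14149483e+00 -1.45041721e-05 -1.11547582e+00]
[[-0.898 -0.418 -0.137  0.537]
 [-0.44   0.854  0.277  0.178]
 [ 0.001  0.309 -0.951  0.435]
 [ 0.     0.     0.     1.   ]]
[609.1, 181.4] [579, 127, 61, 93, 2458] [[0.0514, 0.0323], [0.1772, 0.07]]
[316.5, 172.1] [293, 150, 48, 45, 1694] [[0.5071, 0.2543], [0.5149, 0.2344]]
[569.0, 191.3] [566, 166, 11, 52, 173] [[0.1415, 0.0985], [0.244, 0.119]]
[635.4, 199.4] [630, 166, 10, 60, 425] [[-0.0661, 0.0112], [0.0902, 0.0543]]
[316.6, 227.2] [295, 211, 44, 36, 1298] [[0.4757, 0.3192], [0.4916, 0.2825]]
[637.4, 279.8] [634, 255, 6, 45, 160] [[-0.2806, 0.1308], [-0.0688, 0.1429]]
bottle [0.77571555 0.09052667 0.165     ] [0.78110301 0.09801382 0.165     ] beaker [ 0.38651274 -0.19729203  0.045     ]
```

View pics/w1.png

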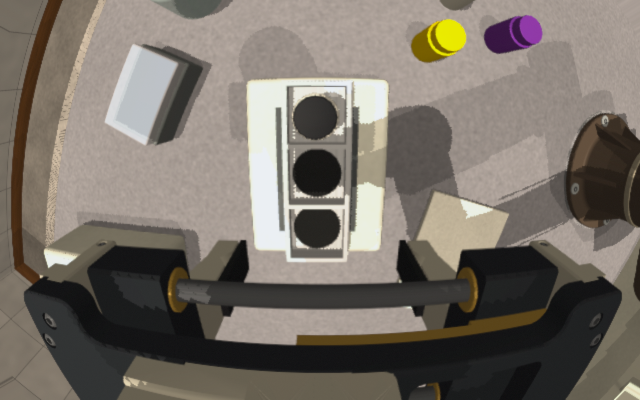

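Wrist view: the carrier row is vertical in the image, with the loaded cap at (316,118), the middle liner at (316,172) and the end liner at (317,227). Well centres come out at about (0.507,0.254) and (0.476,0.319), 72 mm apart against the 71 mm given. Next I'll hover over the near pot.

Call:
arm_command:
  series: [0,0,0,0.43,0.32,0,1,0,0,0,0.86,0.64,0,1]

```text
t: 2.33
eef_pos: [0.4793, 0.1461, 0.2982]
ee_rot: [3.141, -0.0, -1.115]
force: [0.6, -0.3, 0.1]
width: 0.0878
gripper_force: 0.0
```

Call:
arm_command:
  series: [0,0,0,0.43,0.32,0,1,0,0,0,0.86,0.64,0,1]

```text
t: 2.58
eef_pos: [0.4591, 0.0401, 0.2988]
ee_rot: [-3.141, -0.0, -1.116]
force: [0.9, 0.1, -0.6]
width: 0.0874
gripper_force: 0.0
```

Call:
arm_command:
  series: [0,0,-0.1,0.43,0.32,0,1,0,0,-0.2,0.87,0.64,0,1,0,0,-0.3,0.87,0.64,0,1,0,0,-0.38,0.87,0.64,0,1,0,0,-0.38,0.87,0.64,0,1]

```text
t: 3.2
eef_pos: [0.4401, -0.0648, 0.2987]
ee_rot: [-3.141, -0.0, -0.521]
force: [-0.9, 0.4, -0.1]
width: 0.0874
gripper_force: 0.0
```

```bash
cat >> h.py <<'E'
def delta(p,yaw=None):
    from scipy.spatial.transform import Rotation as R
    s=arm.get_state(); r=R.from_euler('xyz',s['ee_rot'])
    print('t',round(s['t'],2),'pos',s['eef_pos'].round(4),'rot',s['ee_rot'].round(4),'w',round(s['width'],4),'F',s['force'].round(1))
    print('shift/0.1:',(r.inv().apply(np.array(p)-s['eef_pos'])/.1).round(3))
    if yaw is not None: print('turn:',((r.inv()*R.from_euler('xyz',[np.pi,0,yaw])).as_rotvec()/(np.pi/2)).round(3))
E
python3 - <<'E'
from h import *
W=arm.camera_model("wrist");im=arm.grab_frame("wrist");cv2.imwrite("pics/w2.png",im)
for c,b in blobs(im[:300].max(2)<45,150,6000): print(c,b,np.round(onz(W,*c,.09,True)[:2],4))
delta([.442,-.065,.06])
E
```

```text
[595.7, 3.6] [562, 0, 68, 11, 406] [ 0.4822 -0.5636]
[505.6, 35.8] [490, 20, 32, 32, 531] [ 0.4892 -0.3521]
[208.3, 52.1] [194, 36, 21, 28, 159] [ 0.6352 -0.0265]
[320.5, 175.2] [305, 158, 32, 35, 868] [ 0.4443 -0.0637]
[101.4, 226.6] [87, 212, 30, 30, 660] [0.5444 0.2517]
[235.7, 266.7] [214, 241, 34, 44, 785] [0.3945 0.0942]
[409.2, 266.8] [397, 240, 39, 45, 796] [ 0.2804 -0.1038]
[133.2, 268.4] [88, 242, 103, 58, 3215] [0.4656 0.2471]
[508.7, 271.5] [457, 246, 101, 54, 3405] [ 0.1816 -0.2362]
[60.8, 289.9] [28, 277, 66, 23, 920] [0.5089 0.4607]
[584.2, 289.9] [552, 277, 66, 23, 930] [ 0.0203 -0.3878]
t 3.25 pos [ 0.4401 -0.0647  0.2986] rot [-3.1415e+00 -1.0000e-04 -5.2320e-01] w 0.0878 F [0.5 0.7 0.7]
shift/0.1: [ 0.018 -0.006  2.386]
```

View pics/w2.png

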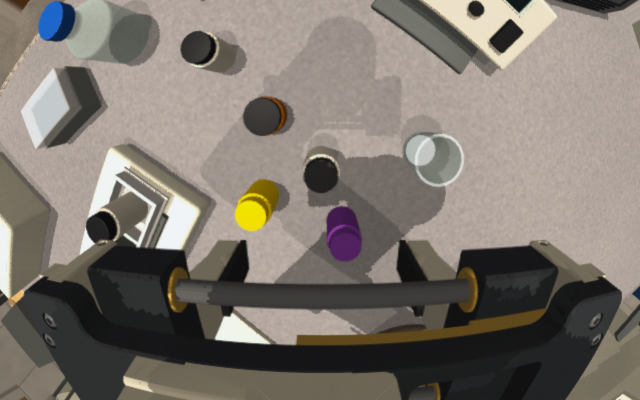

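The pot is centred at (320,175) in the wrist view, at (0.443,-0.064), and the finger corridor is clear. Descend, grip, lift.

Call:
arm_command:
  series: [0,0,0,0.02,0,0.4,1,0,0,0,0.03,0,0.8,1]

```text
t: 3.5
eef_pos: [0.4431, -0.0658, 0.218]
ee_rot: [-3.14, -0.001, -0.523]
force: [-0.3, 0.5, -0.4]
width: 0.0875
gripper_force: 0.0
```

Call:
arm_command:
  series: [0,0,0,0,0,0.4,1,0,0,0,0,0,0.8,1]

```text
t: 3.75
eef_pos: [0.4429, -0.0659, 0.1376]
ee_rot: [-3.141, -0.001, -0.523]
force: [1.1, 0.5, -0.5]
width: 0.0879
gripper_force: 0.0
```

Call:
arm_command:
  series: [0,0,0,0,0,0.3,1,0,0,0,0,0,0.6,1,0,0,0,0,0,0.77,1,0,0,0,0,0,0.77,0.4,0,0,0,0,0,0.77,0.4,0,0,0,0,0,0.77,0.4,0,0,0,0,0,0.77,0.4,0,0,0,0,0,0.77,0.4]
  force: 20

```text
t: 4.75
eef_pos: [0.4433, -0.066, 0.0621]
ee_rot: [-3.14, -0.001, -0.522]
force: [0.9, 1.2, 2.3]
width: 0.0455
gripper_force: 20.0
```

```bash
python3 - <<'E'
from h import *
delta([.442,-.065,.06]); print(arm.get_state()['gripper_force'])
E
```

```text
t 4.75 pos [ 0.4433 -0.066   0.0621] rot [-3.1405e+00 -1.1000e-03 -5.2180e-01] w 0.0455 F [0.9 1.2 2.3]
shift/0.1: [-0.017 -0.002  0.021]
19.98242018841438
```

Call:
arm_command:
  series: [0,0,0,0,0,-0.3,0.4,0,0,0,0,0,-0.7,0.4,0,0,0,0,0,-1,0.4]

```text
t: 5.12
eef_pos: [0.4426, -0.0662, 0.1629]
ee_rot: [-3.141, -0.0, -0.522]
force: [1.6, 0.9, -2.7]
width: 0.0455
gripper_force: 20.0
```

Call:
arm_command:
  series: [0,0,0,0,0,-0.5,0.4,0,0,0,0,0,-1,0.4]

```text
t: 5.38
eef_pos: [0.4419, -0.0663, 0.2628]
ee_rot: [3.141, 0.001, -0.522]
force: [1.8, -0.0, -2.6]
width: 0.0456
gripper_force: 20.0
```

Call:
arm_command:
  series: [0,0,0,-0.2,-0.44,-0.1,0.4,0,0,0,-0.41,-0.87,-0.2,0.4]

```text
t: 5.62
eef_pos: [0.4502, 0.0304, 0.2823]
ee_rot: [-3.14, -0.0, -0.524]
force: [1.2, 0.1, -2.0]
width: 0.0458
gripper_force: 20.0
```

Call:
arm_command:
  series: [0,0,0,-0.2,-0.44,0,0.4,0,0,0,-0.41,-0.87,0,0.4]

```text
t: 5.88
eef_pos: [0.4578, 0.1269, 0.2815]
ee_rot: [-3.141, 0.0, -0.522]
force: [0.8, -0.6, -1.8]
width: 0.0455
gripper_force: 20.0
```

Call:
arm_command:
  series: [0,0,0,-0.2,-0.44,0,0.4,0,0,0,-0.41,-0.87,0,0.4]

```text
t: 6.12
eef_pos: [0.4657, 0.2227, 0.2813]
ee_rot: [3.141, 0.0, -0.522]
force: [0.9, -0.5, -1.8]
width: 0.0454
gripper_force: 20.0
```

Call:
arm_command:
  series: [0,0,0.1,-0.2,-0.44,0,0.4,0,0,0.2,-0.41,-0.87,0,0.4,0,0,0.3,-0.41,-0.88,0,0.4,0,0,0.38,-0.41,-0.88,0,0.4,0,0,0.38,-0.41,-0.88,0,0.4,0,0,0.38,-0.41,-0.88,0,0.4]

```text
t: 6.88
eef_pos: [0.4744, 0.3178, 0.2814]
ee_rot: [3.141, -0.0, -1.116]
force: [-0.3, -0.2, -2.2]
width: 0.0455
gripper_force: 20.0
```

```bash
python3 - <<'E'
from h import *
delta([.476,.3185,.132],-1.117)
W=arm.camera_model("wrist");im=arm.grab_frame("wrist")
S=arm.camera_model("scene");a=arm.grab_frame("scene");b=arm.grab_frame("side")
o=np.zeros((600,800,3),np.uint8)
o[:300,:400]=cv2.resize(im[:300,120:520],(400,300)); o[:300,400:]=cv2.resize(a[130:310,320:560],(400,300));o[300:,:400]=cv2.resize(b[60:210,200:400],(400,300))
cv2.imwrite("pics/m3.png",o)
E
```

```text
t 6.88 pos [0.4744 0.3178 0.2814] rot [ 3.1411 -0.     -1.1162] w 0.0455 F [-0.3 -0.2 -2.2]
shift/0.1: [ 1.000e-03 -1.800e-02  1.494e+00]
turn: [ 0. -0.  0.]
```

View pics/m3.png

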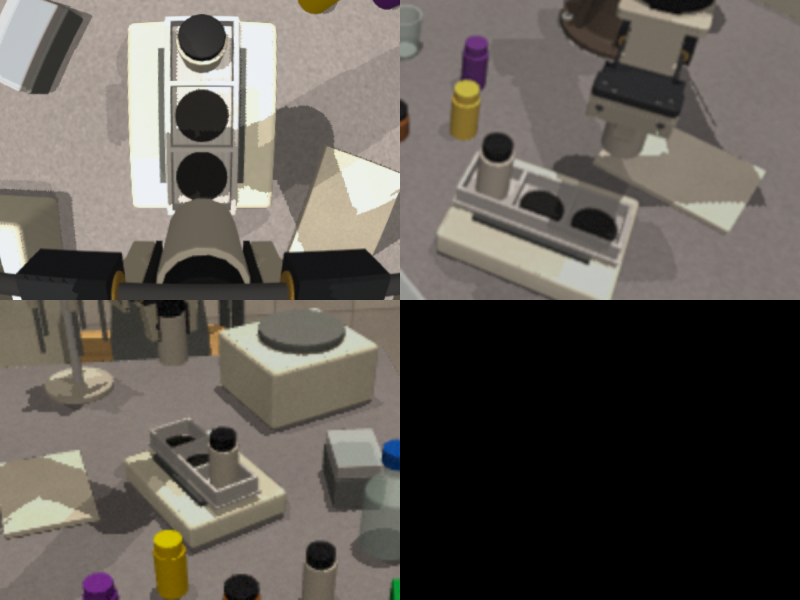

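The pot hangs upright in the gripper, in line with the well row (wrist crop: liners at x≈202, pot at x≈203). Lower and release.

Call:
arm_command:
  series: [0,0,0,0,-0.02,0.3,0.4,0,0,0,0,-0.02,0.6,0.4,0,0,0,0,-0.02,0.8,0.4]

```text
t: 7.4
eef_pos: [0.476, 0.3185, 0.2002]
ee_rot: [3.14, -0.0, -1.118]
force: [0.2, -0.2, -2.1]
width: 0.0452
gripper_force: 20.0
```

Call:
arm_command:
  series: [0,0,0,0,0,0.2,0.4,0,0,0,0,0,0.4,0.4,0,0,0,0,0,0.55,0.4,0,0,0,0,0,0.65,0.4,0,0,0,0,0,0.68,0.4,0,0,0,0,0,0.68,0.4]

```text
t: 8.15
eef_pos: [0.4765, 0.3192, 0.1338]
ee_rot: [-3.141, 0.0, -1.119]
force: [-0.1, 0.3, -1.6]
width: 0.0454
gripper_force: 20.0
```

```bash
python3 - <<'E'
from h import *
delta([.476,.3185,.130],-1.117)
E
```

```text
t 8.15 pos [0.4765 0.3192 0.1338] rot [-3.1412e+00  1.0000e-04 -1.1185e+00] w 0.0454 F [-0.1  0.3 -1.6]
shift/0.1: [0.004 0.008 0.038]
turn: [-0.     0.    -0.001]
```

Call:
arm_command:
  series: [0,0,0,0,0,0.02,0.4,0,0,0,0,0,0.035,0.4,0,0,0,0,0,0.035,0.4]

```text
t: 8.52
eef_pos: [0.4764, 0.3191, 0.1302]
ee_rot: [-3.141, 0.0, -1.119]
force: [0.4, 0.6, -2.1]
width: 0.0457
gripper_force: 20.0
```

Call:
arm_command:
  series: [0,0,0,0,0,0,0.6,0,0,0,0,0,0,0.8,0,0,0,0,0,0,1,0,0,0,0,0,0,1,0,0,0,0,0,-0.3,1,0,0,0,0,0,-0.8,1]

```text
t: 9.28
eef_pos: [0.4756, 0.3181, 0.2093]
ee_rot: [3.138, -0.002, -1.119]
force: [1.4, 1.4, 0.8]
width: 0.0872
gripper_force: 0.0
```

Call:
arm_command:
  series: [0,0,0,0,0,-0.4,1,0,0,0,0,0,-0.9,1]

```text
t: 9.52
eef_pos: [0.4759, 0.3186, 0.301]
ee_rot: [3.14, -0.0, -1.119]
force: [2.5, 1.2, 0.3]
width: 0.0877
gripper_force: 0.0
```

```bash
python3 - <<'E'
from h import *
im=arm.grab_frame("wrist");W=arm.camera_model("wrist")
for c,b in blobs(im[:300].max(2)<45,150,6000): print(c,b[:4],np.round(onz(W,*c,.16,True)[:2],4))
delta([.648,-.0188,.062])
E
```

```text
[616.1, 144.6] [591, 89, 49, 96] [0.1629 0.0889]
[322.4, 115.1] [298, 92, 49, 47] [0.5122 0.2552]
[326.0, 160.8] [299, 150, 48, 33] [0.4905 0.2922]
[321.1, 193.7] [301, 173, 41, 42] [0.4806 0.3231]
[59.8, 290.1] [25, 277, 69, 23] [0.7828 0.6431]
[588.0, 290.8] [551, 277, 70, 23] [0.0415 0.2798]
t 9.57 pos [0.4785 0.32   0.3091] rot [-3.1322e+00  1.4000e-03 -1.1178e+00] w 0.0873 F [3.  1.4 8.9]
shift/0.1: [ 3.792 -0.019  2.466]
```

Call:
arm_command:
  series: [0,0,0,0.47,0,0,1,0,0,0,0.95,0,0,1]

```text
t: 9.82
eef_pos: [0.518, 0.2331, 0.3004]
ee_rot: [-3.141, 0.0, -1.117]
force: [0.8, 1.2, 0.1]
width: 0.0875
gripper_force: 0.0
```

Call:
arm_command:
  series: [0,0,0,0.47,0,0,1,0,0,0,0.95,0,0,1]

```text
t: 10.07
eef_pos: [0.5598, 0.1468, 0.3001]
ee_rot: [-3.141, 0.0, -1.118]
force: [0.1, 0.1, 0.4]
width: 0.0874
gripper_force: 0.0
```

Call:
arm_command:
  series: [0,0,0,0.47,0,0,1,0,0,0,0.95,0,0,1]

```text
t: 10.32
eef_pos: [0.6013, 0.0612, 0.3]
ee_rot: [-3.141, 0.0, -1.119]
force: [0.2, 1.2, -1.1]
width: 0.0874
gripper_force: 0.0
```

Call:
arm_command:
  series: [0,0,0,0.47,0,0,1,0,0,0,0.95,0,0,1,0,0,0,0.95,0,0,1]

```text
t: 10.7
eef_pos: [0.643, -0.0257, 0.299]
ee_rot: [3.14, -0.0, -1.122]
force: [-0.0, -0.6, -1.3]
width: 0.0876
gripper_force: 0.0
```

```bash
python3 - <<'E'
from h import *
im=arm.grab_frame("wrist");W=arm.camera_model("wrist")
for c,b in blobs(im[:300].max(2)<45,150,3000): print(c,b[:4],np.round(onz(W,*c,.09,True)[:2],4))
b=arm.grab_frame("side");D=arm.camera_model("side")
print("cap expected",proj(D,[.476,.3185,.152]))
k=b.max(2)<45; k[:90]=0;k[230:]=0;k[:,250:]|=0
for c,s in blobs(k,30,400): print("side",c,s)
delta([.648,-.0188,.062],-1.117)
o=cv2.resize(b[80:230,230:410],None,fx=2.1,fy=2.1); o2=cv2.resize(im[:300,120:520],(420,315));cv2.imwrite("pics/m4.png",np.hstack([o,o2]))
E
```

```text
[470.0, 3.8] [457, 0, 26, 11] [ 0.5792 -0.297 ]
[535.4, 13.7] [525, 0, 22, 29] [ 0.4913 -0.3507]
[314.3, 180.5] [299, 164, 32, 34] [ 0.6496 -0.0168]
[396.2, 198.8] [379, 182, 35, 35] [ 0.5523 -0.0391]
[235.8, 266.3] [217, 241, 31, 43] [0.694  0.1323]
[408.7, 266.0] [397, 240, 32, 44] [0.489  0.0334]
[60.3, 289.9] [27, 277, 67, 23] [0.9965 0.3711]
[589.4, 291.1] [552, 277, 87, 23] [ 0.0898 -0.0567]
cap expected [289.03598824 109.03180719]Traceback (most recent call last):
  File "<stdin>", line 6, in <module>
numpy._core._exceptions._UFuncOutputCastingError: Cannot cast ufunc 'bitwise_or' output from dtype('int64') to dtype('bool') with casting rule 'same_kind'
```

```bash
python3 - <<'E'
from h import *
b=arm.grab_frame("side")
k=b.max(2)<45; k[:90]=0;k[230:]=0
for c,s in blobs(k,30,400): print("side",c,s)
delta([.648,-.0188,.062],-1.117)
cv2.imwrite("pics/m4.png",cv2.resize(b[80:230,230:410],None,fx=3,fy=3))
E
```

```text
side [54.4, 106.0] [49, 90, 12, 38, 208]
side [111.9, 95.4] [107, 90, 12, 13, 52]
side [391.6, 93.0] [376, 90, 27, 10, 141]
side [378.0, 112.1] [375, 102, 7, 21, 110]
side [288.3, 108.9] [283, 104, 12, 11, 106]
side [310.9, 129.4] [305, 124, 13, 12, 127]
side [79.6, 139.2] [75, 137, 10, 5, 37]
side [298.5, 139.7] [294, 138, 10, 5, 38]
side [56.9, 165.3] [51, 159, 11, 14, 32]
side [359.9, 187.2] [353, 181, 15, 14, 168]
side [320.0, 203.9] [312, 197, 17, 15, 208]
side [164.2, 224.4] [157, 216, 12, 14, 51]
t 10.85 pos [ 0.6422 -0.0228  0.2998] rot [ 3.1413e+00  2.0000e-04 -1.1192e+00] w 0.0874 F [-0.5 -0.4  0.2]
shift/0.1: [-0.01  -0.07   2.378]
turn: [ 0.     0.    -0.001]
```

View pics/m4.png

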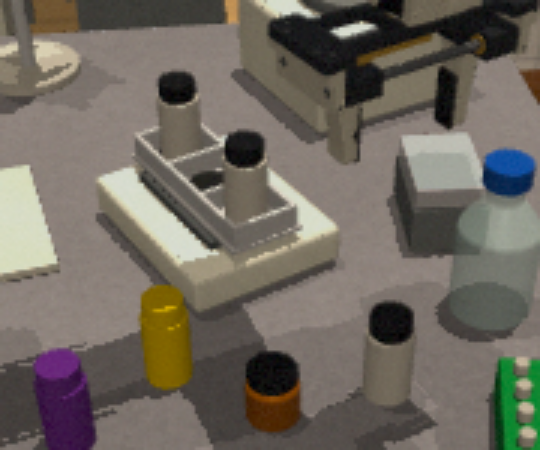

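The side crop shows the first pot standing upright in the end well. Its cap is at side pixel (288.3,108.9); I expected (289.0,109.0), so it is within a few mm. Now grip the second pot.

Call:
arm_command:
  series: [0,0,0,0,-0.06,0.4,1,0,0,0,-0.01,-0.07,0.8,1]

```text
t: 11.1
eef_pos: [0.6483, -0.0174, 0.2198]
ee_rot: [-3.14, -0.0, -1.117]
force: [0.8, -0.0, -1.1]
width: 0.0877
gripper_force: 0.0
```

Call:
arm_command:
  series: [0,0,0,0,0,0.4,1,0,0,0,0,0,0.8,1]

```text
t: 11.35
eef_pos: [0.648, -0.0174, 0.1394]
ee_rot: [-3.141, -0.0, -1.117]
force: [0.2, 0.4, -0.4]
width: 0.0875
gripper_force: 0.0
```

Call:
arm_command:
  series: [0,0,0,0,0,0.3,1,0,0,0,0,0,0.6,1,0,0,0,0,0,0.77,1,0,0,0,0,0,0.77,0.4,0,0,0,0,0,0.77,0.4,0,0,0,0,0,0.77,0.4,0,0,0,0,0,0.77,0.4,0,0,0,0,0,0.77,0.4]
  force: 20

```text
t: 12.35
eef_pos: [0.6486, -0.0189, 0.0636]
ee_rot: [-3.14, -0.0, -1.119]
force: [-0.6, 0.6, 2.8]
width: 0.0459
gripper_force: 20.0
```

```bash
python3 - <<'E'
from h import *
delta([.507,.254,.282],-1.117); print(arm.get_state()['gripper_force'])
E
```

```text
t 12.35 pos [ 0.6486 -0.0189  0.0636] rot [-3.1405e+00 -3.0000e-04 -1.1188e+00] w 0.0459 F [-0.6  0.6  2.8]
shift/0.1: [-3.072  0.08  -2.185]
turn: [-0.001 -0.    -0.001]
19.979550657444634
```

Call:
arm_command:
  series: [0,0,0,0,0,-0.3,0.4,0,0,0,0,0,-0.7,0.4,0,0,0,0,0,-1,0.4]

```text
t: 12.72
eef_pos: [0.6483, -0.0189, 0.1646]
ee_rot: [-3.141, -0.0, -1.119]
force: [0.8, 0.3, -1.3]
width: 0.0457
gripper_force: 20.0
```

Call:
arm_command:
  series: [0,0,0,0,0,-0.5,0.4,0,0,0,0,0,-1,0.4,0,0,0,-0.3,0,-1,0.4]

```text
t: 13.1
eef_pos: [0.6372, 0.0073, 0.2678]
ee_rot: [-3.134, -0.002, -1.121]
force: [-1.4, 1.3, -2.7]
width: 0.0458
gripper_force: 20.0
```

Call:
arm_command:
  series: [0,0,0,-0.5,0,-0.2,0.4,0,0,0,-1,0.02,-0.2,0.4]

```text
t: 13.35
eef_pos: [0.5895, 0.0982, 0.2845]
ee_rot: [-3.139, -0.0, -1.12]
force: [0.6, 0.9, -2.0]
width: 0.0456
gripper_force: 20.0
```

Call:
arm_command:
  series: [0,0,0,-0.5,0.04,0,0.4,0,0,0,-1,0.06,0,0.4]

```text
t: 13.6
eef_pos: [0.5392, 0.1856, 0.283]
ee_rot: [3.141, 0.0, -1.119]
force: [0.1, -0.1, -0.9]
width: 0.0456
gripper_force: 20.0
```

Call:
arm_command:
  series: [0,0,0,-0.4,0,0,0.4,0,0,0,-0.7,0,0,0.4,0,0,0,-0.77,0,0,0.4,0,0,0,-0.77,0,0,0.4,0,0,0,-0.77,0,0,0.4]

```text
t: 14.22
eef_pos: [0.5071, 0.253, 0.283]
ee_rot: [3.141, -0.0, -1.12]
force: [0.5, -0.3, -1.2]
width: 0.0458
gripper_force: 20.0
```

```bash
python3 - <<'E'
from h import *
delta([.507,.254,.1325],-1.117)
E
```

```text
t 14.22 pos [0.5071 0.253  0.283 ] rot [ 3.1413e+00 -2.0000e-04 -1.1196e+00] w 0.0458 F [ 0.5 -0.3 -1.2]
shift/0.1: [-0.01  -0.004  1.504]
turn: [ 0.    -0.    -0.002]
```

Call:
arm_command:
  series: [0,0,0,-0.01,0,0.3,0.4,0,0,0,-0.01,0,0.6,0.4,0,0,0,-0.01,0,0.8,0.4]

```text
t: 14.6
eef_pos: [0.5064, 0.2533, 0.2016]
ee_rot: [3.14, -0.0, -1.12]
force: [-0.1, 0.1, -1.4]
width: 0.0458
gripper_force: 20.0
```

Call:
arm_command:
  series: [0,0,0,0,0,0.2,0.4,0,0,0,0,0,0.4,0.4,0,0,0,0,0,0.55,0.4,0,0,0,0,0,0.65,0.4,0,0,0,0,0,0.7,0.4,0,0,0,0,0,0.7,0.4]

```text
t: 15.35
eef_pos: [0.5065, 0.2547, 0.1331]
ee_rot: [3.142, -0.0, -1.119]
force: [0.4, 0.2, -1.1]
width: 0.0455
gripper_force: 20.0
```

```bash
python3 - <<'E'
from h import *
delta([.507,.254,.1315],-1.117)
E
```

```text
t 15.35 pos [0.5065 0.2547 0.1331] rot [ 3.1415e+00 -1.0000e-04 -1.1187e+00] w 0.0455 F [ 0.4  0.2 -1.1]
shift/0.1: [ 0.008 -0.001  0.016]
turn: [ 0.    -0.    -0.001]
```

Call:
arm_command:
  series: [0,0,0,0,0,0.015,0.4,0,0,0,0,0,0.015,0.4,0,0,0,0,0,0.015,0.6,0,0,0,0,0,0.015,0.8,0,0,0,0,0,0.015,1,0,0,0,0,0,0.015,1,0,0,0,0,0,-0.3,1,0,0,0,0,0,-0.8,1]

```text
t: 16.35
eef_pos: [0.5056, 0.254, 0.2124]
ee_rot: [3.138, -0.001, -1.119]
force: [0.7, 0.4, 0.4]
width: 0.0872
gripper_force: 0.0
```

Call:
arm_command:
  series: [0,0,0,0,0,-0.4,1,0,0,0,0,0,-0.8,1,0,0,0,0,0,-0.9,1]

```text
t: 16.73
eef_pos: [0.5073, 0.2552, 0.3062]
ee_rot: [-3.137, 0.001, -1.119]
force: [0.0, -0.1, -0.4]
width: 0.0878
gripper_force: 0.0
```

```bash
python3 - <<'E'
from h import *
S=arm.camera_model("scene");D=arm.camera_model("side")
a=arm.grab_frame("scene");b=arm.grab_frame("side")
for m,im,r in((S,a,(340,480,180,300)),(D,b,(270,330,90,160))):
    k=im.max(2)<45; z=np.zeros_like(k); z[r[2]:r[3],r[0]:r[1]]=k[r[2]:r[3],r[0]:r[1]]
    print([blobs(z,25,900)]); print([proj(m,p+[.152]).round(1).tolist() for p in([.476,.3185],[.507,.254],[.538,.190])])
delta([.6,-.2,.3])
cv2.imwrite("pics/m5.png",np.hstack([cv2.resize(a[150:330,320:500],(390,390)),cv2.resize(b[80:230,240:390],(390,390))]))
E
```

```text
[[([378.2, 218.2], [370, 210, 18, 17, 238]), ([410.7, 228.1], [402, 219, 19, 19, 293]), ([444.5, 240.1], [435, 231, 20, 19, 292])]]
[[444.1, 240.1], [409.8, 228.3], [377.7, 217.5]]
[[([288.3, 108.8], [283, 104, 12, 11, 109]), ([299.3, 118.0], [293, 113, 13, 11, 118]), ([310.9, 129.3], [305, 124, 13, 12, 129]), ([289.2, 150.2], [277, 139, 21, 21, 50])]]
[[289.0, 109.0], [300.0, 118.4], [311.9, 128.4]]
t 16.82 pos [0.5067 0.2549 0.3041] rot [-3.1395e+00  8.0000e-04 -1.1187e+00] w 0.0878 F [-0.1 -1.2 -0.6]
shift/0.1: [4.5   1.148 0.035]
```

View pics/m5.png

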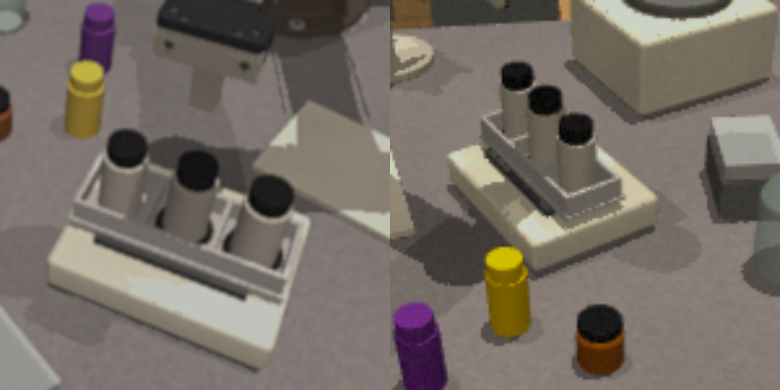

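All three pots stand upright in the carrier, with caps within about 1 px of the expected positions. Next, close the gripper, travel to the control unit and tilt the tool to its face normal.

Call:
arm_command:
  series: [0,0,0,0.47,0.12,0,0,0,0,0,0.95,0.25,0,0]
  force: 10

```text
t: 17.08
eef_pos: [0.5249, 0.1574, 0.3011]
ee_rot: [3.139, -0.0, -1.117]
force: [-0.1, 0.1, 0.4]
width: 0.0731
gripper_force: 0.0
```

Call:
arm_command:
  series: [0,0,0,0.47,0.12,0,0,0,0,0,0.95,0.25,0,0]

```text
t: 17.32
eef_pos: [0.5439, 0.0604, 0.3013]
ee_rot: [3.139, 0.0, -1.118]
force: [1.2, 0.3, -0.6]
width: 0.0529
gripper_force: 0.0
```

Call:
arm_command:
  series: [0,0,0,0.47,0.12,0,0,0,0,0,0.95,0.25,0,0]

```text
t: 17.58
eef_pos: [0.563, -0.036, 0.3013]
ee_rot: [3.139, 0.001, -1.119]
force: [1.1, 0.7, 0.1]
width: 0.0332
gripper_force: 0.0
```

Call:
arm_command:
  series: [0,0,0,0.47,0.12,0,0,0,0,0,0.95,0.25,0,0]

```text
t: 17.82
eef_pos: [0.582, -0.1323, 0.3012]
ee_rot: [3.139, 0.001, -1.119]
force: [0.1, 0.6, -0.1]
width: 0.0132
gripper_force: 0.0
```

Call:
arm_command:
  series: [0,0.08,0,0.47,0.12,0,0,0,0.16,0,0.95,0.28,0,0,0,0.25,0,0.95,0.28,0,0,0,0.33,0,0.95,0.28,0,0,0,0.382,0,0.95,0.28,0,0,0,0.382,0,0.95,0.28,0,0,0,0.382,0,0.95,0.28,0,0]

```text
t: 18.7
eef_pos: [0.5988, -0.2286, 0.3025]
ee_rot: [3.141, -0.598, -1.118]
force: [0.6, -0.2, 0.6]
width: 0.0004
gripper_force: 0.0
```

```bash
python3 - <<'E'
from h import *
import json
W=arm.camera_model("wrist");im=arm.grab_frame("wrist");cv2.imwrite("pics/w6.png",im)
json.dump({k:np.array(v).tolist() for k,v in W.items()},open("w6.json","w"))
for c,b in blobs(im[:300].max(2)<50,60,6000): print(c,b,np.round(onz(W,*c,.084,True)[:2],4))
s=arm.get_state();print(s['q'].round(2))
n=np.array([-.253,.505,.825]);delta(np.array([.627,-.287,.086])+.062*n)
E
```

```text
[474.4, 104.0] [454, 82, 42, 45, 247] [ 0.4949 -0.5741]
[383.0, 191.5] [329, 183, 110, 19, 1970] [ 0.5786 -0.3672]
[440.9, 227.4] [431, 212, 21, 32, 522] [ 0.4887 -0.3564]
[363.2, 229.6] [350, 217, 27, 27, 562] [ 0.5818 -0.3098]
[322.0, 247.2] [309, 218, 26, 70, 1202] [ 0.6187 -0.2677]
[403.4, 229.0] [397, 222, 14, 15, 161] [ 0.535  -0.3327]
[256.9, 276.0] [201, 252, 109, 48, 4372] [ 0.6746 -0.1996]
[388.0, 276.7] [335, 253, 110, 47, 4676] [ 0.5292 -0.2691]
[56.7, 290.9] [24, 277, 70, 23, 1115] [ 0.9609 -0.0011]
[587.7, 290.9] [551, 277, 70, 23, 1100] [ 0.1959 -0.3717]
[ 0.17  0.09 -0.62  0.81 -0.85 -0.27]
t 18.75 pos [ 0.5992 -0.2286  0.3029] rot [-3.1414 -0.5986 -1.1193] w 0.0007 F [0.5 0.3 0.1]
shift/0.1: [-0.689  0.009  1.537]
```

View pics/w6.png

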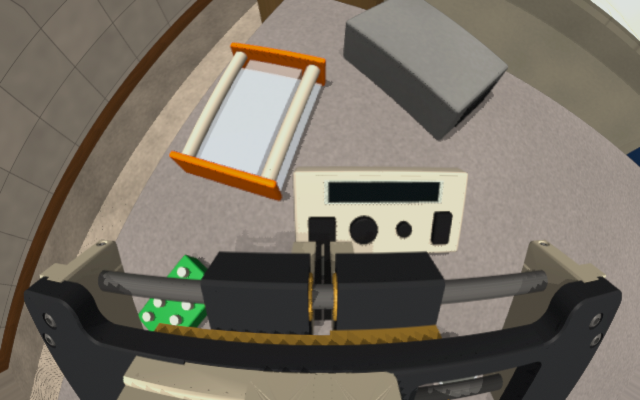

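Wrist view: square key (321,229), round (363,230), small (403,229), bar (441,227). The ray hits at z=0.084 agree with the two-camera points within about 1.5 mm, so h is near 0. Approach the square key.

Call:
arm_command:
  series: [0,0,0,-0.3,0,0.4,0,0,0,0,-0.6,0,0.8,0,0,0,0,-0.69,0,1,0]

```text
t: 19.12
eef_pos: [0.5978, -0.2284, 0.1788]
ee_rot: [3.139, -0.598, -1.118]
force: [1.1, -1.2, 1.1]
width: 0.0002
gripper_force: 0.0
```

Call:
arm_command:
  series: [0,0,0,0,0,0.3,0,0,0,0,0,0,0.5,0,0,0,0,0,0,0.7,0,0,0,0,0,0,0.8,0,0,0,0,0,0,0.8,0,0,0,0,0,0,0.8,0]

```text
t: 19.88
eef_pos: [0.6188, -0.2692, 0.1161]
ee_rot: [-3.141, -0.6, -1.12]
force: [0.6, 0.4, 0.2]
width: 0.0004
gripper_force: 0.0
```

```bash
cat >> h.py <<'E'
def tip(K):
    s=arm.get_state(); n=np.array([-.253,.505,.825]); K=np.array(K)
    delta(K+.022*n); t=s['eef_pos']-.022*n
    print('tip',t.round(4),'h-equivalent height above key est along n (mm)',((t-K)@n*1e3).round(1),'force along n',round(float(s['force']@n),2))
E
python3 - <<'E'
from h import *
tip([.6283,-.2865,.0859])
E
```

```text
t 19.88 pos [ 0.6188 -0.2692  0.1161] rot [-3.141  -0.6005 -1.1197] w 0.0004 F [0.6 0.4 0.2]
shift/0.1: [-0.008 -0.008  0.141]
tip [ 0.6244 -0.2803  0.0979] h-equivalent height above key est along n (mm) 14.1 force along n 0.22
```

Call:
arm_command:
  series: [0,0,0,-0.01,-0.01,0.03,0,0,0,0,-0.01,-0.01,0.06,0,0,0,0,-0.01,-0.01,0.1,0,0,0,0,-0.01,-0.01,0.1,0]

```text
t: 20.38
eef_pos: [0.6217, -0.2725, 0.1068]
ee_rot: [-3.141, -0.6, -1.118]
force: [0.1, 2.5, 2.0]
width: 0.0003
gripper_force: 1.5
```

Call:
arm_command:
  series: [0,0,0,0,0,0.02,0,0,0,0,0,0,0.02,0]

```text
t: 20.62
eef_pos: [0.6221, -0.2734, 0.1052]
ee_rot: [-3.141, -0.6, -1.118]
force: [0.6, 2.9, 2.8]
width: 0.0003
gripper_force: 2.0
```

Call:
arm_command:
  series: [0,0,0,0,0,0.02,0,0,0,0,0,0,0.02,0]

```text
t: 20.88
eef_pos: [0.6226, -0.2745, 0.1036]
ee_rot: [-3.141, -0.6, -1.118]
force: [-0.8, 4.2, 3.8]
width: 0.0004
gripper_force: 2.7
```

```bash
python3 - <<'E'
from h import *
tip([.6283,-.2865,.0859])
E
```

```text
t 20.88 pos [ 0.6226 -0.2745  0.1036] rot [-3.1411 -0.6001 -1.1184] w 0.0004 F [-0.8  4.2  3.8]
shift/0.1: [0.01  0.003 0.001]
tip [ 0.6282 -0.2856  0.0854] h-equivalent height above key est along n (mm) 0.1 force along n 5.44
```

Contact was about 5.5 mm above the estimate, and the force of 5.4 N corresponds to about 5.4 mm of travel. Press 2 mm more, then retract.

Call:
arm_command:
  series: [0,0,0,0,0,0.01,0,0,0,0,0,0,0.02,0,0,0,0,0,0,0.02,0]

```text
t: 21.25
eef_pos: [0.6232, -0.2755, 0.1019]
ee_rot: [-3.141, -0.6, -1.118]
force: [0.1, 5.3, 5.2]
width: 0.0005
gripper_force: 3.3
```

```bash
python3 - <<'E'
from h import *
tip([.6283,-.2865,.0859])
E
```

```text
t 21.25 pos [ 0.6232 -0.2755  0.1019] rot [-3.1411 -0.6002 -1.1185] w 0.0005 F [0.1 5.3 5.2]
shift/0.1: [ 0.01   0.003 -0.019]
tip [ 0.6287 -0.2866  0.0838] h-equivalent height above key est along n (mm) -1.9 force along n 6.96
```

Call:
arm_command:
  series: [0,0,0,0,0,-0.1,0,0,0,0,0,0,-0.3,0,0,0,0,0,0,-0.4,0]

```text
t: 21.62
eef_pos: [0.6118, -0.2559, 0.1347]
ee_rot: [3.14, -0.6, -1.12]
force: [-0.3, -0.2, -0.3]
width: 0.0005
gripper_force: 0.0
```

Call:
arm_command:
  series: [0,0,0,0,0.4,0,0,0,0,0,0.01,0.78,0,0]

```text
t: 21.88
eef_pos: [0.5415, -0.2902, 0.1346]
ee_rot: [3.14, -0.598, -1.119]
force: [17.2, 18.1, 6.9]
width: 0.0005
gripper_force: 0.0
```

Call:
arm_command:
  series: [0,0,0,0,0.4,0,0,0,0,0,0.01,0.7,0,0,0,0,0,0.01,0.78,0,0,0,0,0,0.01,0.78,0,0,0,0,0,0.01,0.78,0,0]

```text
t: 22.5
eef_pos: [0.4983, -0.3354, 0.1471]
ee_rot: [3.126, -0.579, -1.118]
force: [-0.4, 0.5, 0.2]
width: 0.0005
gripper_force: 0.0
```

```bash
python3 - <<'E'
from h import *
tip([.4886,-.3563,.0859])
E
```

```text
t 22.5 pos [ 0.4983 -0.3354  0.1471] rot [ 3.1261 -0.579  -1.1181] w 0.0005 F [-0.4  0.5  0.2]
shift/0.1: [-0.218  0.174  0.375]
tip [ 0.5039 -0.3465  0.129 ] h-equivalent height above key est along n (mm) 36.6 force along n 0.52
```

```bash
python3 - <<'E'
from h import *
s=arm.get_state();print(s['q'].round(3),s['qd'].round(3),s['moment'].round(2))
a=arm.grab_frame("scene");b=arm.grab_frame("side")
for n,x in(("scene",a),("side",b)):
    o=cv2.imread(f"pics/{n}0.png");d=(cv2.absdiff(o,x).max(2)>40)
    cv2.imwrite(f"pics/{n}_b.png",x); 
    for c,q in blobs(d,60,100000): print(n,c,q)
s=arm.get_state();print(s['q'].round(3));tip([.4886,-.3563,.0859])
cv2.imwrite("pics/m7.png",np.hstack([a[70:230,180:380],b[180:340,220:420]]).repeat(2,0).repeat(2,1))
E
```

```text
[-0.402  0.144 -1.016  1.666 -0.382 -0.736] [ 0.006  0.     0.001 -0.001  0.001  0.003] [1.77 0.67 0.01]
scene [310.4, 25.2] [297, 0, 26, 52, 842]
scene [350.5, 15.8] [324, 0, 39, 31, 243]
scene [405.4, 32.1] [351, 0, 84, 68, 1403]
scene [560.8, 19.4] [540, 0, 49, 59, 1015]
scene [379.6, 35.6] [371, 16, 15, 38, 128]
scene [477.9, 36.9] [468, 21, 25, 35, 501]
scene [285.4, 81.0] [248, 38, 72, 90, 2247]
scene [441.3, 70.6] [433, 58, 21, 27, 214]
scene [507.8, 109.4] [466, 64, 72, 77, 1741]
scene [273.6, 84.5] [266, 74, 22, 25, 95]
scene [434.1, 99.9] [429, 86, 12, 29, 225]
scene [414.0, 132.4] [407, 125, 19, 16, 114]
scene [266.8, 137.7] [254, 126, 26, 24, 179]
scene [582.6, 206.6] [481, 126, 159, 175, 5881]
scene [362.1, 147.5] [332, 132, 64, 30, 803]
scene [285.2, 145.5] [278, 141, 15, 9, 71]
scene [283.6, 160.6] [274, 155, 23, 14, 102]
scene [336.1, 167.2] [330, 162, 14, 12, 138]
scene [469.9, 170.1] [458, 165, 25, 9, 93]
scene [283.7, 207.9] [276, 201, 16, 15, 205]
scene [410.3, 229.1] [399, 219, 22, 22, 336]
scene [444.1, 240.9] [432, 231, 24, 22, 373]
scene [405.9, 252.0] [396, 2
[... 155 characters left out ...]
193.4, 24.4] [170, 0, 46, 59, 1326]
side [261.6, 53.9] [251, 46, 24, 25, 260]
side [244.7, 65.9] [240, 50, 11, 30, 200]
side [141.1, 177.2] [132, 163, 17, 28, 298]
side [168.6, 235.6] [157, 224, 21, 24, 125]
side [140.9, 239.2] [132, 235, 17, 11, 81]
side [207.6, 267.2] [165, 248, 90, 39, 2143]
side [123.3, 260.0] [89, 251, 56, 17, 286]
side [315.3, 286.0] [293, 260, 53, 51, 575]
side [289.0, 321.6] [280, 312, 18, 25, 209]
[-0.401  0.144 -1.016  1.666 -0.382 -0.736]
t 22.6 pos [ 0.4985 -0.3352  0.1472] rot [ 3.1262 -0.5791 -1.1176] w 0.0005 F [ 0.6 -0.1  0.6]
shift/0.1: [-0.218  0.177  0.376]
tip [ 0.5041 -0.3463  0.1291] h-equivalent height above key est along n (mm) 36.8 force along n 0.28
```

View pics/m7.png

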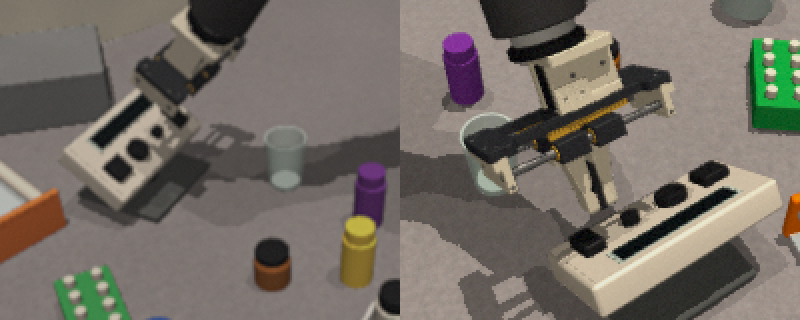

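Not a collision: q3 (-1.016) and q4 (1.666) hit their range limits with this tilt at the bar key, and nothing on the bench moved. For the remaining keys I'll raise up and use an upright tool.

Call:
arm_command:
  series: [0,0,0,0.14,0,-0.2,0,0,-0.08,0,0.28,0,-0.41,0,0,-0.16,0,0.28,0,-0.41,0,0,-0.24,0,0.28,0,-0.41,0,0,-0.32,0,0.28,0,-0.41,0,0,-0.38,0,0.28,0,-0.41,0,0,-0.38,0,0.28,0,-0.41,0,0,-0.38,0,0.28,0,-0.41,0]

```text
t: 23.6
eef_pos: [0.5003, -0.3371, 0.1965]
ee_rot: [3.129, 0.018, -1.129]
force: [-0.6, 0.9, -0.7]
width: 0.0007
gripper_force: 0.0
```

```bash
python3 - <<'E'
from h import *
print(arm.get_state()['q'].round(3));delta([.4886,-.3563,.15],-1.118)
E
```

```text
[-0.273  0.292 -0.205 -0.006 -1.094  0.718]
t 23.6 pos [ 0.5003 -0.3371  0.1965] rot [ 3.129   0.0181 -1.1288] w 0.0007 F [-0.6  0.9 -0.7]
shift/0.1: [0.132 0.183 0.465]
turn: [ 0.008  0.012 -0.007]
```

Call:
arm_command:
  series: [0.008,0.012,-0.007,0.02,0.1,0.2,0,0.008,0.012,-0.007,0.02,0.18,0.4,0,0.008,0.012,-0.007,0.02,0.18,0.6,0,0.008,0.012,-0.007,0.02,0.18,0.7,0,0.008,0.012,-0.007,0.02,0.18,0.7,0,0.008,0.012,-0.007,0.02,0.18,0.7,0]

```text
t: 24.35
eef_pos: [0.483, -0.3452, 0.1283]
ee_rot: [-3.141, -0.003, -1.115]
force: [-0.4, -0.2, -0.1]
width: 0.0002
gripper_force: 0.0
```

```bash
python3 - <<'E'
from h import *
delta([.4845,-.3477,.114],-1.118)
E
```

```text
t 24.35 pos [ 0.483  -0.3452  0.1283] rot [-3.1408e+00 -2.8000e-03 -1.1155e+00] w 0.0002 F [-0.4 -0.2 -0.1]
shift/0.1: [ 0.028 -0.002  0.143]
turn: [-0.001 -0.002  0.002]
```

Call:
arm_command:
  series: [0,0,0,0.03,0,0.03,0,0,0,0,0.03,0,0.06,0,0,0,0,0.03,0,0.09,0,0,0,0,0.03,0,0.12,0,0,0,0,0.03,0,0.12,0]

```text
t: 24.98
eef_pos: [0.4837, -0.3479, 0.1152]
ee_rot: [3.142, -0.001, -1.116]
force: [-0.0, 0.8, -0.3]
width: 0.0002
gripper_force: 0.0
```

Call:
arm_command:
  series: [0,0,0,0,0,0.02,0,0,0,0,0,0,0.03,0,0,0,0,0,0,0.03,0]

```text
t: 25.35
eef_pos: [0.4842, -0.3481, 0.113]
ee_rot: [-3.141, -0.002, -1.116]
force: [0.4, -0.3, 3.2]
width: 0.0006
gripper_force: 1.4
```

Call:
arm_command:
  series: [0,0,0,0,0,0.02,0,0,0,0,0,0,0.03,0,0,0,0,0,0,0.03,0]

```text
t: 25.72
eef_pos: [0.4843, -0.3481, 0.1098]
ee_rot: [-3.141, -0.002, -1.116]
force: [0.0, -0.5, 5.7]
width: 0.0004
gripper_force: 2.1
```

Call:
arm_command:
  series: [0,0,0,0,0,0.015,0,0,0,0,0,0,0.025,0,0,0,0,0,0,0.025,0]

```text
t: 26.1
eef_pos: [0.4844, -0.3482, 0.1076]
ee_rot: [-3.141, -0.003, -1.116]
force: [-0.7, -0.4, 7.2]
width: 0.0001
gripper_force: 2.7
```

Call:
arm_command:
  series: [0,0,0,0,0,0.01,0,0,0,0,0,0,0.015,0,0,0,0,0,0,0.015,0]

```text
t: 26.48
eef_pos: [0.4846, -0.3484, 0.1064]
ee_rot: [-3.14, -0.003, -1.116]
force: [0.7, -0.4, 7.0]
width: 0.0006
gripper_force: 3.0
```

Call:
arm_command:
  series: [0,0,0,0,0,0.01,0,0,0,0,0,0,0.01,0]

```text
t: 26.72
eef_pos: [0.4846, -0.3484, 0.1054]
ee_rot: [-3.14, -0.003, -1.116]
force: [-0.3, -0.4, 8.1]
width: 0.0005
gripper_force: 3.3
```

```bash
python3 - <<'E'
from h import *
delta([.5818-.0041,-.3098+.0086,.114],-1.118)
E
```

```text
t 26.73 pos [ 0.4846 -0.3484  0.1054] rot [-3.1402 -0.0033 -1.1157] w 0.0005 F [-0.3 -0.4  8.1]
shift/0.1: [-0.015 -1.044 -0.085]
turn: [-0.001 -0.002  0.001]
```

The force of 8.1 N vertical (about 6.7 N along the normal) means about 7.4 mm of travel. Release, shift to the large round key, hover 10 mm above it.

Call:
arm_command:
  series: [0,0,0,0,0,-0.1,0,0,0,0,0,0,-0.3,0,0,0,0,0,0,-0.5,0]

```text
t: 27.1
eef_pos: [0.4833, -0.3476, 0.1547]
ee_rot: [3.141, -0.0, -1.116]
force: [0.6, -0.3, 0.6]
width: 0.0006
gripper_force: 0.0
```

Call:
arm_command:
  series: [0,0,0,0,-0.3,0,0,0,0,0,-0.01,-0.6,0,0,0,0,0,-0.01,-0.9,0,0,0,0,0,-0.01,-1,0,0,0,0,0,-0.01,-1,0,0]

```text
t: 27.72
eef_pos: [0.5737, -0.3021, 0.1534]
ee_rot: [3.141, -0.0, -1.115]
force: [0.0, -0.3, 0.1]
width: 0.0007
gripper_force: 0.0
```

Call:
arm_command:
  series: [0,0,0,0,-0.04,0.15,0,0,0,0,0,-0.04,0.25,0,0,0,0,0,-0.04,0.32,0,0,0,0,0,-0.04,0.32,0,0,0,0,0,-0.04,0.32,0]

```text
t: 28.35
eef_pos: [0.5769, -0.3016, 0.1229]
ee_rot: [-3.141, -0.002, -1.116]
force: [-0.1, -0.4, 0.1]
width: 0.0003
gripper_force: 0.0
```

```bash
python3 - <<'E'
from h import *
delta([.5818-.0041,-.3098+.0086,.1064],-1.118)
E
```

```text
t 28.35 pos [ 0.5769 -0.3016  0.1229] rot [-3.1409e+00 -2.0000e-03 -1.1162e+00] w 0.0003 F [-0.1 -0.4  0.1]
shift/0.1: [-0.    -0.008  0.165]
turn: [-0.    -0.001  0.001]
```

Call:
arm_command:
  series: [0,0,0,0,-0.01,0.03,0,0,0,0,0,-0.01,0.06,0,0,0,0,0,-0.01,0.09,0,0,0,0,0,-0.01,0.12,0,0,0,0,0,-0.01,0.135,0,0,0,0,0,-0.01,0.135,0]

```text
t: 29.1
eef_pos: [0.5782, -0.3011, 0.1096]
ee_rot: [-3.141, -0.002, -1.116]
force: [-0.6, -0.5, 4.9]
width: 0.0007
gripper_force: 2.1
```

Call:
arm_command:
  series: [0,0,0,0,0,0.015,0,0,0,0,0,0,0.025,0,0,0,0,0,0,0.035,0,0,0,0,0,0,0.035,0]

```text
t: 29.6
eef_pos: [0.5785, -0.3013, 0.1066]
ee_rot: [-3.14, -0.003, -1.116]
force: [-0.6, -0.7, 6.5]
width: 0.0
gripper_force: 2.9
```

Call:
arm_command:
  series: [0,0,0,0,0,0.007,0,0,0,0,0,0,0.012,0,0,0,0,0,0,0.012,0,0,0,0,0,0,0.012,0,0,0,0,0,0,0.012,0,0,0,0,0,0,0.012,0,0,0,0,0,0,0.012,0,0,0,0,0,0,0.012,0]

```text
t: 30.6
eef_pos: [0.5787, -0.3015, 0.1058]
ee_rot: [-3.14, -0.004, -1.116]
force: [0.4, -1.0, 7.8]
width: 0.0005
gripper_force: 3.1
```

Call:
arm_command:
  series: [0,0,0,0,0,0,0,0,0,0,0,0,0,0,0,0,0,0,0,0,0,0,0,0,0,0,0,0]

```text
t: 31.1
eef_pos: [0.5787, -0.3015, 0.1057]
ee_rot: [-3.14, -0.004, -1.116]
force: [0.1, -0.7, 7.5]
width: 0.0001
gripper_force: 3.1
```

Call:
arm_command:
  series: [0,0,0,0,0,-0.1,0,0,0,0,0,0,-0.3,0,0,0,0,0,0,-0.6,0,0,0,0,0,0,-1,0,0,0,0,0,0,-1,0,0,0,0,0,0,-1,0]

```text
t: 31.85
eef_pos: [0.5772, -0.3005, 0.2041]
ee_rot: [-3.141, -0.001, -1.116]
force: [0.5, -0.1, -0.8]
width: 0.0006
gripper_force: 0.0
```

```bash
python3 - <<'E'
from h import *
S=arm.camera_model("scene");D=arm.camera_model("side")
a=arm.grab_frame("scene");b=arm.grab_frame("side")
for m,im,r in((S,a,(340,480,180,300)),(D,b,(270,330,90,160)),(D,b,(300,390,255,310))):
    k=im.max(2)<45; z=np.zeros_like(k); z[r[2]:r[3],r[0]:r[1]]=k[r[2]:r[3],r[0]:r[1]]
    print([q[0] for q in blobs(z,25,900)])
s=arm.get_state();print(s['t'],s['eef_pos'],s['force'].round(1),s['qd'].round(3))
E
```

```text
[[378.0, 218.2], [410.5, 228.3], [444.5, 240.3]]
[[288.1, 109.1], [299.1, 118.4], [310.8, 129.3]]
[[373.9, 266.7], [354.9, 277.3], [356.0, 291.2], [334.6, 288.7], [313.3, 301.0]]
31.95 [ 0.5769449  -0.30051379  0.20320726] [-0.5 -0.2 -0.4] [0.    0.007 0.003 0.003 0.001 0.001]
```

```bash
python3 -c "
from station import arm
print(arm.job_done())"
```

```text
the job is handed in; nothing more can be done
None
```

I put both loose pots in the two empty wells and released them, then pressed the square key, the bar key and the large round key in that order, holding the round key for about 1.25 s. Force and position readings put each press at about 7 mm, past the 5.5 mm needed. The last pictures before hand-in at about 32 s showed all three pots in place and the keys back up; the hand-in returned no verdict.

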